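# Free the bottle lift's pawl with a rod and let the bottle down

## Task

Let the solvent bottle down: take the plain straight steel rod from its rest, put it under the long tail of the bottle lift's pawl and flick the pawl up and right over, so that it stays thrown back and the platform sinks all the way down. Then lay the rod back in the two notches of its rest. Work the pawl with the rod, never with the hand, and leave the T-handled key and the other bottles alone.

Things in the scene. Friction and masses are not known exactly. Their poses are not given: they have to be found in the camera images.
- rod_mid (a point): centre of the plain straight round steel rod, 10 mm thick, 200 mm long, 0.11 kg, alike at both ends; x axis along the rod. It lies level in the two notches of its rest, 50 mm above the bench; the middle 98 mm between the notches is free to be grasped, with 39 mm clear beneath it
- rest_seat (a point): where the rod's centre belongs in its grey fixed rest, 50 mm above the bench; x axis: the way the seated rod lies. The rest is a foot 150 x 60 x 6 mm with two V-notches 55 mm either side of the middle, each 12 mm long, 35 mm wide at the mouth, the mouth 65 mm above the bench. An alike rest holds the T-handled key
- lift_pin (a point): middle of the pawl's hinge pin on the fixed lift, 200 mm above the bench; pin along y, z up, -x the way the engaged tail points (towards the robot). Two upright cheeks hold it (y -28 to 28, x -13 to 37 mm, top 17 mm above the pin); the rack between them stays below 10 mm above the pin. Foot 12 mm high, x -60 to 170, y -65 to 65 mm. Both sides of the tail are open
- pawl: the dark steel pawl, origin on the hinge pin, turning with it. Its tail is a flat bar 16 mm wide (y), 6 mm thick, centred on its own -x axis, bare from 20 to 105 mm from the pin, with a 20 mm ball at 115 mm; a fork reaches 48 mm below the pin and its cross bar sits under a tooth of the rack
- pawl_angle (a joint): rad: 0 engaged, tail level; grows as the tail is lifted; 1.57 tail straight up; 2.2 at its stop, thrown back over the pin. Free of the rack from about 0.3. Let go below 1.75 it falls back in, beyond that it stays thrown. 1 to 3 N at mid-tail lifts it. A rod raised under the tail to 65 mm above the pin, then carried level to 45 mm beyond the pin, throws it over
- load (a joint): height in m of the platform with the amber bottle above its lowest place: 0 right down, about 0.075 at the start, held by the pawl; once free it sinks by itself on a damper at 20 to 40 mm/s. Platform and bottle (42 mm radius) stand behind the pin, centred 110 mm from it along +x; the bottle's cap top is 31 mm below the pin plus this value
- key_mid (a point): bystander: middle of the 200 mm shank of the T-handled steel key (10 mm thick like the rod, with a 70 mm cross bar near one end), lying in the other rest
- flask: bystander: clear bottle with blue cap, 80 mm wide and 160 mm high, standing; origin under its middle
- jar: bystander: small amber jar, 60 mm wide and 90 mm high, standing; origin under its middle
Mind the look-alikes: they are no part of the job. What is shaped like the part that bears rest_seat but red or turquoise is not meant.

How it is judged:
On the way:
1. the pawl is thrown right over (value of joint pawl_angle above 1.8 rad), for 0.1 s.
At the end, for the whole second after the job is handed in: The pawl is thrown back and stays there (past 1.8 rad), the platform is within 10 mm of its lowest place, and the rod lies still in its rest, its centre within 30 mm of the seat and within 10 degrees of its direction (value of joint pawl_angle above 1.8 rad and value of joint load below 0.01 m and distance between rod_mid and rest_seat below 0.03 m and angle between the x axis of rod_mid and the x axis of rest_seat, either way round below 0.175 rad and linear speed of rod below 0.02 m/s); the robot touches nothing.
It fails at once if the hand or arm touches the pawl (contact force between any of the fingers, the arm and pawl above 1 N).
It fails at once if the T-handled key is moved more than 30 mm (distance of key_mid from where it was at the start of the episode above 0.03 m).
It fails at once if the clear bottle is moved more than 30 mm (distance of flask from where it was at the start of the episode above 0.03 m).
It fails at once if the jar is moved more than 30 mm (distance of jar from where it was at the start of the episode above 0.03 m).
It also fails if it takes over 51 s, if anything falls off the work surface, if the arm or the gripper's body presses on something with over 40 N, if the wrist force passes 120 N, or if a joint passes its speed limit or range.

## Robot

A 7-joint arm with a two-finger parallel gripper is mounted at the origin on the work surface. World frame = base frame: x ahead of the robot, y to its left, z up, the work surface at z = 0. Lengths are in m, angles in rad, forces in N, time in s.
With the tool pointing down it reaches from about 0.425 to 0.95 m from the base axis. Payload 16.7 kg.
Tool frame: the origin (TCP) lies at the very end of the fingers, on their centre line; the grasp point (between the pads) lies 19 mm behind it; z points along the fingers, y is the line along which they close (so a half turn about z gives the same grasp; the last joint's range is limited). The gripper opens to 94 mm and grips with 3 to 60 N. Pads are 16 mm wide; open, the fingers measure 119 mm over their backs; the gripper's body (75 mm by 177 mm) begins 78 mm behind the grasp point.
Start: joints at [1.079, 0.426, 0.074, 1.606, -0.034, 1.111, -0.067], TCP at [0.226, -0.636, 0.205] pointing down, gripper open.
Joint ranges: [-2.85, 2.85], [-0.5, 2.14], [-1.23, 1.37], [0.21, 2.46], [-1.02, 4.16], [0.16, 2.05], [-2.73, 2.73]. Speed limits (rad/s): [1.89, 1.89, 2.39, 2.39, 3.01, 3.01, 3.01].

## Interface

Orientations are given as a unit quaternion [w, x, y, z].
In Python, from bench import manip gives the robot as it stands. The module is installed in compiled form; this text tells all that it offers. Calls block until the motion is done:
- manip.reach(position, orientation): joint-space move of the TCP to a pose.
- manip.move_linear(position, rot=None, velocity=0.15, contact_N=None): straight line of the TCP; rot=None keeps the orientation; velocity is the mean speed in m/s. With contact_N (N) it stops when the force on the tool has changed by that much, and returns True; else False.
- manip.goto_joints(angles): joint-space move.
- manip.move_gripper(opening, force=None): finger opening in m; force is the grip in N (None keeps the last); returns when the fingers have stopped.
- manip.dwell(seconds).
- manip.solve_ik(position, orientation): joint angles nearest the present ones, or None.
- manip.snapshot(name): name is "scene" or "top" or "wrist"; returns a dict with "frame" (480x640x3 uint8, red, green, blue), "z_map" (480x640 float32, m along the optical axis (not along the pixel's ray), 0 where there is no reading), "fx", "fy", "cx", "cy" (pixels), "pose" (4x4, takes a point from camera to world coordinates). Camera axes: x right, y down, z forward; pixel columns grow to the right and rows downward; lengths in m; the calibration is good to about 2 mm. The wrist camera is an equidistant fisheye: a pixel r from the principal point sees the ray r / f radians off the axis. A picture is of the moment at which its call begins.
A pose or a line that the arm cannot do raises manip.Unreachable and nothing moves.
- manip.job_done(): hands the job in; it is judged then, once.
Trained networks look in a picture, given as the dict that the camera call returned (one of the last four; its "shot" number tells which), for a name from the list of things; names that differ only in an ending like _2 or _b are one class to them, and where a whole thing is asked for, a point or a joint stands for the part that bears it (a point fixed in the world has none). Each returns a list of dicts, best first, with "p" (0 to 1); they miss things now and then, are a little off and sometimes report something else, mostly with a low value. They report only what shows in the picture. A call takes as long as a camera call. They do not tell look-alikes from the thing itself.
- manip.look_for(picture, thing): "pixel" ([column, row] in pixels, amid what is visible of it).
- manip.silhouettes(picture, thing): "region" (480x640 bool, what is visible of it) and "pixel" ([column, row] in pixels, amid what is visible of it).
- manip.place_of(picture, thing): "pixel" ([column, row] in pixels: a listed point, or the origin of a listed thing).
Readings, each from a call of its own:
- manip.read_clock(): time.
- manip.read_q(): joint angles.
- manip.read_dq(): joint speeds.
- manip.read_joint_efforts(): joint torques, N m.
- manip.read_tool_pos(): TCP position.
- manip.read_eef_rot(): TCP orientation.
- manip.read_ft_force(): force on the tool from outside, world axes, zero at the start.
- manip.read_torque(): the same for the moment, N m.
- manip.read_gripper_width(): finger opening in m.
- manip.read_grasp_force(): force on a finger pad.
Only numpy, scipy, OpenCV 4.12 (cv2) and the standard library are available. Lean on these libraries where they do the work, as an engineer would, in place of code of your own. Each camera call takes 0.05 s, during which the arm holds its last target. There are 200 camera calls.

## Working session

There is one attempt and no reset: what is moved stays moved. The work goes in short steps, each a Python script; the robot and the scene stay as the last script left them, time stands still between calls to the robot, and variables do not carry over. Pictures are saved under pics/ and viewed, at most 10 in all, crops included, and the job is handed in when it is done.

```bash
mkdir -p pics; cat > h.py <<'E'
import numpy as np, cv2
from bench import manip
def save(s,n,crop=None,sc=1):
    f=s["frame"][:,:,::-1]
    if crop: f=f[crop[1]:crop[3],crop[0]:crop[2]]
    cv2.imwrite("pics/"+n,cv2.resize(f,None,fx=sc,fy=sc,interpolation=cv2.INTER_CUBIC))
def world(s,px,z=None):
    """pinhole pixel -> world by depth, or on plane height z"""
    px=np.atleast_2d(np.asarray(px,float)); T=s["pose"]
    r=np.c_[(px[:,0]-s["cx"])/s["fx"],(px[:,1]-s["cy"])/s["fy"],np.ones(len(px))]
    if z is None:
        i=px.round().astype(int); d=s["z_map"][i[:,1].clip(0,479),i[:,0].clip(0,639)]
    else:
        w=r@T[:3,:3].T; d=(z-T[2,3])/w[:,2]
    return (r*d[:,None])@T[:3,:3].T+T[:3,3]
E
python3 - <<'E'
from h import *
np.set_printoptions(precision=3,suppress=True)
Z=dict(rod_mid=.05,rest_seat=.05,lift_pin=.2,key_mid=.05,flask=0,jar=0,pawl=.2)
for c in("top","scene"):
    s=manip.snapshot(c);save(s,c+"0.png")
    print(c,s["pose"][:3,3],s["pose"][:3,2])
    for t in Z:
        for d in manip.place_of(s,t)[:4]: print(t,round(d["p"],2),np.round(d["pixel"]),world(s,d["pixel"],Z[t])[0],world(s,d["pixel"])[0])
print(manip.read_clock())
E
```

```text
top [ 0.379 -0.072  1.367] [ 0.093  0.002 -0.996]
rod_mid 0.92 [412. 266.] [ 0.464 -0.318  0.05 ] [ 0.464 -0.317  0.058]
rest_seat 0.95 [410. 337.] [ 0.298 -0.314  0.05 ] [ 0.295 -0.322  0.006]
rest_seat 0.91 [406. 266.] [ 0.464 -0.306  0.05 ] [ 0.464 -0.305  0.053]
rest_seat 0.85 [503. 284.] [ 0.426 -0.536  0.05 ] [ 0.428 -0.552  0.006]
rest_seat 0.66 [318. 279.] [ 0.43  -0.097  0.05 ] [ 0.432 -0.097  0.008]
lift_pin 0.75 [281. 181.] [ 0.632 -0.009  0.2  ] [ 0.636 -0.008  0.182]
key_mid 0.78 [148. 257.] [0.472 0.313 0.05 ] [0.471 0.312 0.053]
flask 0.72 [140. 176.] [0.681 0.358 0.   ] [0.659 0.326 0.101]
jar 0.71 [410. 178.] [ 0.691 -0.324  0.   ] [ 0.677 -0.312  0.063]
pawl 0.89 [276. 183.] [0.627 0.002 0.2  ] [0.631 0.003 0.181]
scene [ 0.984 -0.571  0.954] [-0.46   0.462 -0.758]
rod_mid 0.6 [236. 320.] [ 0.466 -0.328  0.05 ] [ 0.468 -0.329  0.053]
rest_seat 0.98 [195. 275.] [ 0.285 -0.318  0.05 ] [ 0.25  -0.306  0.005]
rest_seat 0.89 [149. 367.] [ 0.423 -0.537  0.05 ] [ 0.392 -0.535  0.001]
rest_seat 0.82 [243. 312.] [ 0.46  -0.301  0.05 ] [ 0.461 -0.301  0.052]
rest_seat 0.66 [292. 256.] [ 0.415 -0.099  0.05 ] [ 0.386 -0.075  0.004]
lift_pin 0.56 [383. 238.] [0.621 0.007 0.2  ] [0.622 0.007 0.201]
lift_pin 0.22 [381. 241.] [ 0.625 -0.003  0.2  ] [0.619 0.006 0.188]
key_mid 0.54 [403. 189.] [0.465 0.324 0.05 ] [ 0.434  0.376 -0.002]
flask 0.7 [463. 230.] [0.675 0.352 0.   ] [0.69  0.307 0.047]
jar 0.82 [301. 395.] [ 0.692 -0.332  0.   ] [ 0.712 -0.348  0.065]
jar 0.28 [383. 242.] [0.534 0.15  0.   ] [0.622 0.009 0.186]
pawl 0.79 [383. 243.] [ 0.631 -0.003  0.2  ] [0.624 0.009 0.184]
0.8
```

View pics/top0.png

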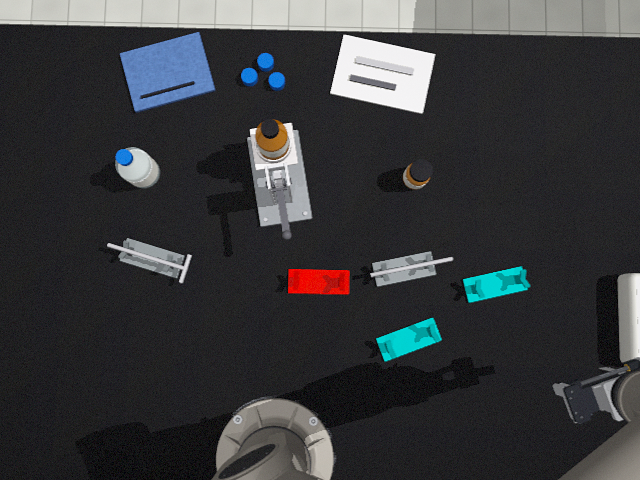

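View pics/scene0.png

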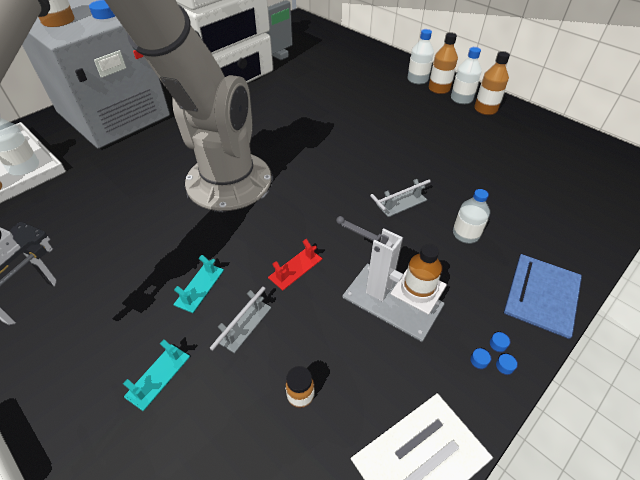

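The top view shows these candidates:
- **Rod and rest:** the plain rod lies in the grey rest with its centre at about (412,266) and its ends at (372,274) and (452,259). The rest middle is near (404,268).
- **Look-alikes:** T-key in the other grey rest (150,257), red rest (318,282), turquoise rests (409,340) and (497,284).
- **Lift:** the pin is at about (280,181) and the tail ball at (287,235).

I choose the plain rod and grey rest at (412,266). Next I'll measure the axes by depth and check the choice in a crop.

```bash
python3 - <<'E'
from h import *
np.set_printoptions(precision=4,suppress=True)
s=manip.snapshot("top")
save(s,"crop.png",(240,110,480,300),3)
v,u=np.mgrid[0:480,0:640]; P=world(s,np.c_[u.ravel(),v.ravel()]).reshape(480,640,3)
def line(m,n):
    p=P[m]; c=p.mean(0); d=np.linalg.svd(p-c,full_matrices=False)[2][0]; t=(p-c)@d
    print(n,m.sum(),"mid",c+d*(t.min()+t.max())/2,"dir",d,"len",np.ptp(t)); return c,d
def box(a,b,c,d): return (u>=a)&(v>=b)&(u<c)&(v<d)
X,Y,Zc=P[...,0],P[...,1],P[...,2]
for r in manip.silhouettes(s,"rod_mid")[:1]:
    m=r["region"]; print("rod sil",r["p"],r["pixel"]); line(m&(Zc>.03)&(Zc<.08),"rodsil")
line(box(360,245,465,290)&(Zc>.047)&(Zc<.075),"rod z")
line(box(360,245,465,290)&(Zc>.003)&(Zc<.011),"foot")
f=box(360,245,465,290)&(Zc>.003)&(Zc<.012)
p=P[f]; r=cv2.minAreaRect((p[:,:2]*1000).astype(np.float32)); print("foot rect",r)
t=box(270,195,300,245)&(Zc>.17)&(Zc<.23); line(t,"tail")
q=P[t]; 
for lo in np.arange(.50,.64,.02):
    k=(q[:,0]>=lo)&(q[:,0]<lo+.02); print(lo,k.sum(),q[k].mean(0) if k.any() else "")
f=box(240,110,320,235)&(Zc>.005)&(Zc<.02); r=cv2.minAreaRect((P[f][:,:2]*1000).astype(np.float32)); print("lift foot",r)
f=box(240,150,320,205)&(Zc>.205)&(Zc<.225); r=cv2.minAreaRect((P[f][:,:2]*1000).astype(np.float32)); print("cheeks",f.sum(),r)
E
```

```text
rod sil 0.88 [410.6, 266.5]
rodsil 351 mid [ 0.4645 -0.3163  0.0531] dir [-0.2218  0.9751  0.0005] len 0.19993082595992767
rod z 491 mid [ 0.4645 -0.3169  0.0536] dir [-0.2194  0.9756  0.0014] len 0.20111963854346032
foot 1136 mid [ 0.4632 -0.3274  0.0055] dir [-0.0421  0.9991  0.0029] len 0.2578467414654223
foot rect ((466.11993408203125, -327.635498046875), (109.0844497680664, 257.11102294921875), 1.2632209062576294)
tail 343 mid [ 0.5539 -0.0161  0.2038] dir [-0.9804 -0.182   0.075 ] len 0.09766487853935223
0.5 54 [ 0.5131 -0.0233  0.2101]
0.52 71 [ 0.5299 -0.0206  0.2039]
0.54 69 [ 0.5497 -0.0168  0.2022]
0.56 72 [ 0.5696 -0.0131  0.2024]
0.5800000000000001 70 [ 0.5901 -0.0096  0.2021]
0.6000000000000001 7 [ 0.6009 -0.0077  0.2035]
0.6200000000000001 0 
0.6400000000000001 0 
lift foot ((698.693115234375, 6.835670471191406), (316.47491455078125, 199.67303466796875), 1.1950395107269287)
cheeks 258 ((623.945556640625, -3.5796051025390625), (86.33415222167969, 53.66948699951172), 15.676405906677246)
```

View pics/crop.png

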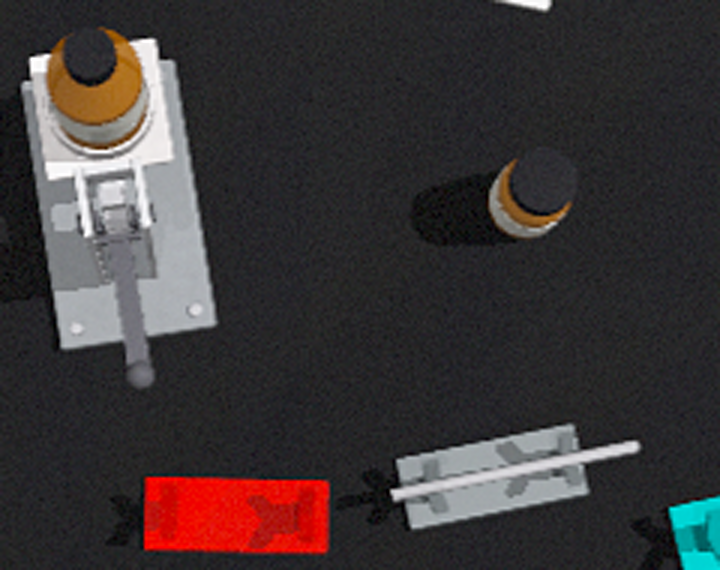

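The crop confirms it. The plain rod lies in the grey rest and is shifted about 10 mm towards its right end. The tail is clear on both sides and its ball is at crop (140,375). Measured values are consistent with the sizes given: rod length 200 mm at z 0.05, and a tail with yaw of about 10°, which puts the pin at about (0.629, -0.003). Now I'll grasp the rod.

```bash
cat >> h.py <<'E'
from scipy.spatial.transform import Rotation as R
def down(a):
    c,s=np.cos(a),np.sin(a)
    q=R.from_matrix(np.array([[c,s,0],[s,-c,0],[0,0,-1]])).as_quat(); return q[[3,0,1,2]]
AR=np.radians(102.7); YL=np.radians(10.1)
SEAT=np.array([.4623,-.307,.05]); PIN=np.array([.629,-.003,.2])
def L(x,y,z):
    """TCP for a grasp point given in the lift frame (mm)"""
    p=R.from_euler('z',YL).apply(np.array([x,y,z])/1000); return PIN+p-[0,0,.019]
E
python3 - <<'E'
from h import *
np.set_printoptions(precision=4,suppress=True)
q0=np.array(manip.read_q())
best=min(((np.abs(np.array(j)-q0).max(),a) for a in(AR,AR-np.pi) if (j:=manip.solve_ik(SEAT+[0,0,.09],down(a))) is not None))
print(best); a=best[1]
manip.move_gripper(.06,60)
manip.reach(SEAT+[0,0,.09],down(a))
s=manip.snapshot("wrist");save(s,"w1.png")
manip.move_linear(SEAT+[0,0,-.019],velocity=.1)
manip.move_gripper(0,60)
print(manip.read_gripper_width(),manip.read_grasp_force(),manip.read_clock(),manip.read_tool_pos())
manip.move_linear(SEAT+[0,0,.11],velocity=.15)
s=manip.snapshot("top");save(s,"t1.png",(340,170,500,310),4)
print(manip.read_gripper_width(),manip.read_clock(),a)
for lo in (a,):
  for p in (L(-60,-170,-30),L(-60,-55,-30),L(-60,-55,65),L(33,-55,65)): print(p,manip.solve_ik(p,down(lo-np.radians(2.6))) is not None)
E
```

```text
(np.float64(0.6286891228625865), np.float64(1.7924531417981764))
0.008280253193842676 60.00169515609741 5.275 [ 0.4613 -0.3072  0.0308]
0.008568339658454415 6.3333 1.7924531417981764
[ 0.5997 -0.1809  0.151 ] True
[ 0.5796 -0.0677  0.151 ] True
[ 0.5796 -0.0677  0.246 ] True
[ 0.6711 -0.0514  0.246 ] True
```

View pics/t1.png

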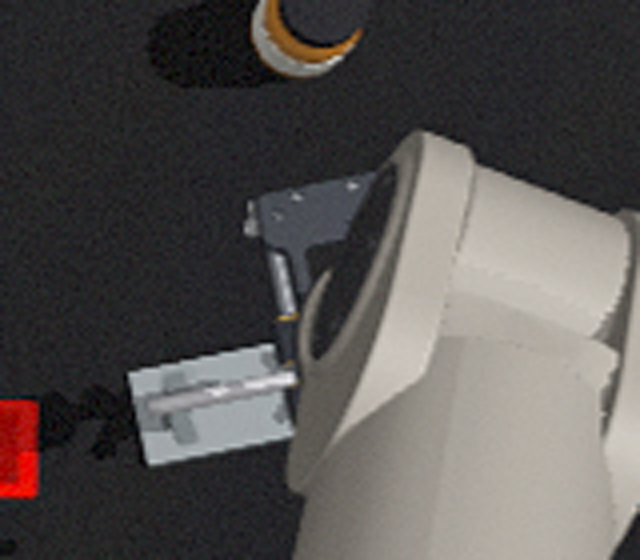

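View pics/w1.png

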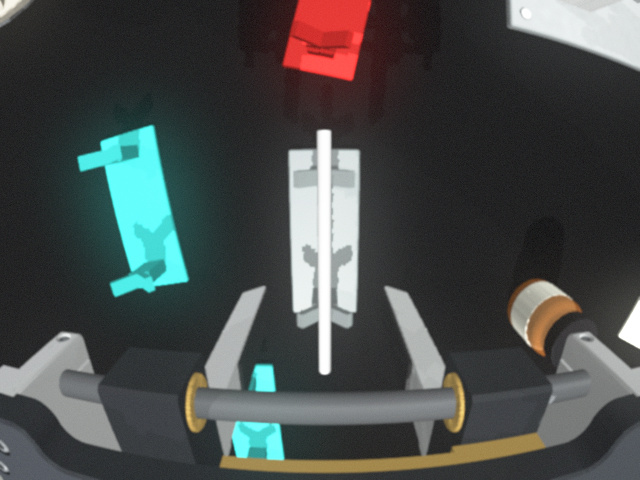

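The rod is held (width 8.3 mm at 60 N) and it was centred between the fingers in the wrist view (324,250). In the top crop its free end shows at (150,405). Now I'll bring it in under the tail.

```bash
python3 - <<'E'
from h import *
np.set_printoptions(precision=4,suppress=True)
a=YL+np.pi/2
manip.reach(L(-60,-170,-30),down(a))
manip.move_linear(L(-60,-55,-30),velocity=.12,contact_N=6)
print(manip.read_tool_pos(),L(-60,-55,-30),manip.read_ft_force(),manip.read_clock(),manip.read_gripper_width())
s=manip.snapshot("scene");save(s,"s2.png",(270,150,510,330),3)
E
```

```text
[ 0.5796 -0.0686  0.151 ] [ 0.5796 -0.0677  0.151 ] [ 0.5333  0.5542 -1.4507] 8.2167 0.008259941968465058
```

View pics/s2.png

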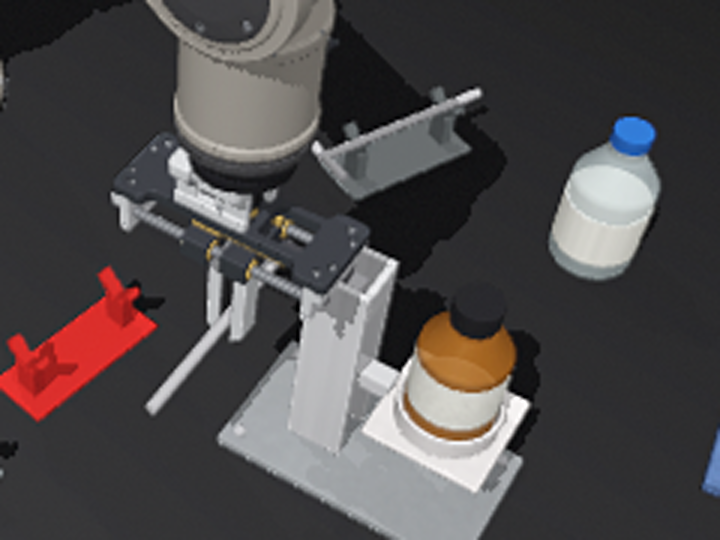

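The rod enters under the tail from the near side, the hand is clear beside the cheeks, and the platform is still up. Now I'll raise it and throw the pawl.

```bash
python3 - <<'E'
from h import *
np.set_printoptions(precision=3,suppress=True)
manip.move_linear(L(-60,-62,-30),velocity=.05)
print(manip.move_linear(L(-60,-62,65),velocity=.08,contact_N=15),manip.read_ft_force(),manip.read_tool_pos()-L(-60,-62,65))
s=manip.snapshot("top"); save(s,"t3.png",(220,110,380,230),4)
print(manip.move_linear(L(33,-62,65),velocity=.08,contact_N=15),manip.read_ft_force(),manip.read_tool_pos()-L(33,-62,65),manip.read_clock(),manip.read_gripper_width())
s=manip.snapshot("scene");save(s,"s3.png",(270,110,510,290),3)
E
```

```text
False [-1.035 -1.025 -1.973] [-0.    -0.    -0.001]
False [ 0.291 -0.175 -0.615] [-0. -0.  0.] 11.2667 0.008260416040976982
```

View pics/s3.png

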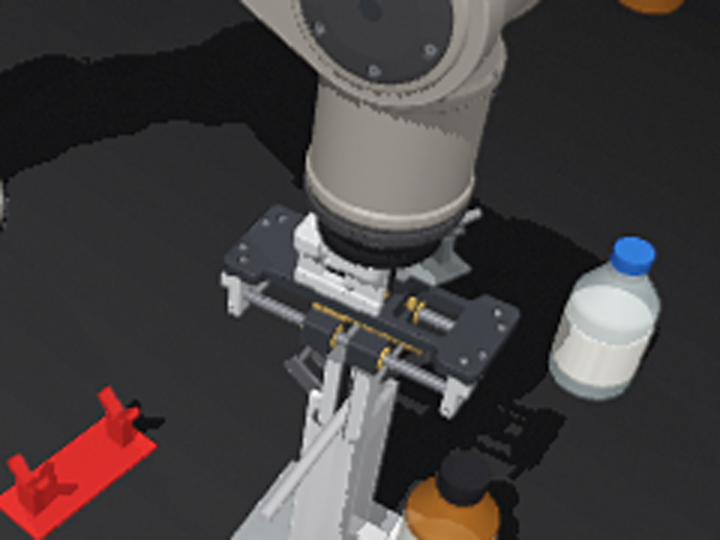

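The view is blocked by the hand, so I'll lift straight clear (the tail leans away from the rod) and look.

```bash
python3 - <<'E'
from h import *
np.set_printoptions(precision=3,suppress=True)
print(manip.move_linear(L(20,-62,150),velocity=.15,contact_N=10),manip.read_ft_force())
manip.move_linear(L(-60,-240,150),velocity=.2)
t=manip.snapshot("top")
s=manip.snapshot("scene")
f=np.vstack([cv2.resize(t["frame"][110:230,220:380],(640,480)),]);g=cv2.resize(s["frame"][150:330,300:480],(480,480))
cv2.imwrite("pics/s4.png",cv2.resize(np.hstack([f,g])[:,:,::-1],(800,343)))
for r in manip.silhouettes(t,"pawl")[:1]:
    v,u=np.nonzero(r["region"]); P=world(t,np.c_[u,v]); k=P[:,2]>.2
    l=R.from_euler('z',-YL).apply(P-PIN); print("pawl pts lift frame max z",l[l[:,2].argmax()],l[:,0].min(),l[:,0].max())
print(manip.read_clock())
E
```

```text
False [-0.774 -1.035 -2.126]
pawl pts lift frame max z [-0.259 -0.024  1.167] -0.2587258700693778 0.10305340215218424
13.3167
```

View pics/s4.png

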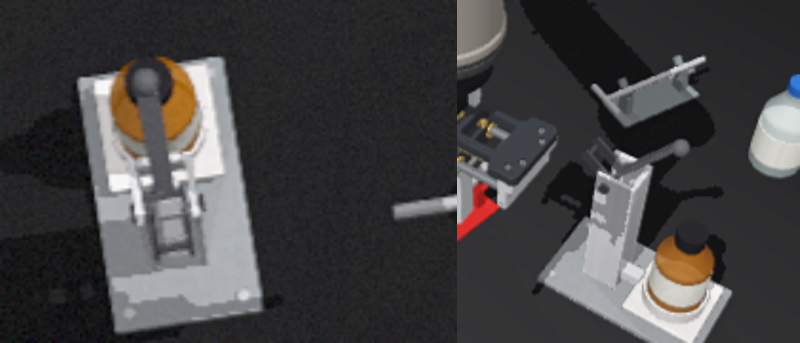

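The pawl is thrown: its tail leans back over the bottle, with the ball at (145,78) on the left and (680,148) on the right, and the fork is swung out in front. The platform is sinking. Now I'll check the rod's tilt in hand and lay it back.

```bash
python3 - <<'E'
from h import *
np.set_printoptions(precision=4,suppress=True)
G=SEAT+.006*np.array([-.22,.975,0])
manip.reach(G+[0,0,.09],down(AR))
t=manip.snapshot("top"); tcp=manip.read_tool_pos()
v,u=np.mgrid[200:330,340:480]; P=world(t,np.c_[u.ravel(),v.ravel()])
d=P-(tcp+[0,0,.019]); al=d@[-.22,.975,0]; ac=d@[.975,.22,0]
for lo in np.arange(.02,.12,.01):
    k=(al>=lo)&(al<lo+.01)&(abs(ac)<.02)&(abs(d[:,2])<.03); print(round(lo,2),k.sum(),ac[k].mean() if k.any() else "",d[k,2].mean() if k.any() else "")
print(manip.move_linear(G+[0,0,-.012],velocity=.1,contact_N=10))
print(manip.move_linear(G+[0,0,-.0185],velocity=.02,contact_N=8),manip.read_tool_pos(),manip.read_ft_force(),manip.read_clock())
E
```

```text
0.02 20 0.0007874874344379589 0.0025969737458622077
0.03 21 0.0007087057406192643 0.0027913879649935185
0.04 19 0.000654575137524378 0.003692137400026809
0.05 23 0.0006746791204299032 0.003631568732927907
0.06 19 0.0007386119576969738 0.00383318286929153
0.07 19 0.0005517245526146042 0.00335110110483609
0.08 21 0.0003546277387810721 0.003990129780709802
0.09 1 0.001823396775344054 0.006302585526153426
0.1 0  
0.11 0  
False
True [ 0.4608 -0.3014  0.0317] [-1.8111 -0.6218  5.7589] 15.8833
```

The rod is level and straight in the hand. It touched down in the notches at grasp height 0.0507, so I'll release, withdraw and check.

```bash
python3 - <<'E'
from h import *
np.set_printoptions(precision=4,suppress=True)
manip.move_gripper(.05)
p=manip.read_tool_pos()
manip.move_linear(p+[0,0,.15],velocity=.12)
manip.move_linear(p+[-.08,-.28,.2],velocity=.25)
manip.dwell(2)
t=manip.snapshot("top"); s=manip.snapshot("scene")
f=cv2.resize(t["frame"][110:310,240:480],(480,400)); g=cv2.resize(s["frame"][200:380,170:470],(667,400))
cv2.imwrite("pics/end.png",cv2.resize(np.hstack([f,g])[:,:,::-1],(800,279)))
v,u=np.mgrid[110:300,240:480]; P=world(t,np.c_[u.ravel(),v.ravel()])
m=(abs(P[:,0]-.4645)<.06)&(abs(P[:,1]+.31)<.13)&(P[:,2]>.047)&(P[:,2]<.075)
c=P[m].mean(0); d=np.linalg.svd(P[m]-c,full_matrices=False)[2][0]; a=(P[m]-c)@d
print("rod",m.sum(),c+d*(a.min()+a.max())/2,d,np.ptp(a))
l=R.from_euler('z',-YL).apply(P-PIN)
b=(np.hypot(l[:,0]-.11,l[:,1])<.045); h=l[b]
o=h[h[:,2].argsort()[::-1]]; print("top pts over bottle",o[:3],np.percentile(h[:,2],[50,70,80,90,95]))
for r in manip.look_for(t,"load")[:2]: print(r)
print(manip.read_clock())
E
```

```text
rod 472 [ 0.4631 -0.3109  0.0538] [-0.2185  0.9758  0.0031] 0.19939399196147428
top pts over bottle [[ 0.0736 -0.0001  0.1029]
 [ 0.0717  0.0002  0.1026]
 [ 0.0661  0.0011  0.1014]] [-0.0794 -0.0689 -0.0372 -0.0301  0.096 ]
{'pixel': [278.0, 153.4], 'p': 0.91}
21.5667
```

View pics/end.png

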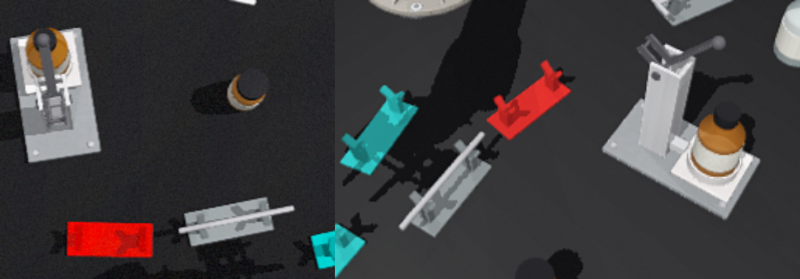

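The rod lies in both notches of the grey rest, at (237,220) on the left. The pawl is still thrown with its ball 70 mm behind the pin, and the cap top is 30 mm below the pin, so the platform is right down. Handing in.

```bash
python3 -c "
from bench import manip
print(manip.job_done())"
```

```text
the job is handed in; nothing more can be done
None
```

The pawl is thrown back and stays there, the platform is right down, and the rod lies back in its grey rest about 5 mm from the seat; I handed the job in at about 22 s of the 51 s, but the verdict was not shown to me.

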